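Release the latched key on the bench gauge

TASK

One of the four identical keys on the gauge's control box is already latched down. With the fingertips tap each key lightly in order from the left as seen from the robot, lifting off after each tap, so lightly that no free key goes down more than a little and the latched one stays latched; then press the latched key in until its catch lets go, and take the hand away so that all four keys stand up. Do not lift or shift the gauges, rings, hubs and spanner around it.

Things in the scene. Friction and masses are not known exactly. Their poses are not given: they have to be found in the camera images.
- box: Grey bench-gauge control box, fixed to the table: 150 mm deep (its x) by 310 mm wide (its y); origin under its centre, x away from the robot, y to the left, z up. The front part is a level deck 60 mm high that carries the row of four keys and, at each end, a small gauge; along its far edge (x from +25 to +75 mm) runs a display hump whose top is 94 mm high.
- key_1_seat (a point): Fixed point on the deck (60 mm above the table) at the centre of key 1, the first from the left as seen from the robot. Axes as the box's. Keys are 50 mm apart, centre to centre, each with a level square white cap 28 x 28 mm whose top is 14 mm above this point when the key is up.
- key_2_seat (a point): Fixed point on the deck (60 mm above the table) at the centre of key 2, the second from the left as seen from the robot. Axes as the box's. Keys are 50 mm apart, centre to centre, each with a level square white cap 28 x 28 mm whose top is 14 mm above this point when the key is up.
- key_3_seat (a point): Fixed point on the deck (60 mm above the table) at the centre of key 3, the third from the left as seen from the robot. Axes as the box's. Keys are 50 mm apart, centre to centre, each with a level square white cap 28 x 28 mm whose top is 14 mm above this point when the key is up.
- key_4_seat (a point): Fixed point on the deck (60 mm above the table) at the centre of key 4, the fourth from the left as seen from the robot. Axes as the box's. Keys are 50 mm apart, centre to centre, each with a level square white cap 28 x 28 mm whose top is 14 mm above this point when the key is up.
- key_1 (a joint): Downward travel of key 1 in m: 0 up, 0.009 at the bottom stop. All four are alike: a free key stays up and starts to give at about 2 N, then 0.4 N more for each mm (about 3.4 N at 3.5 mm, 5.6 N at the bottom). A latched key is held about 4.5 mm down and feels solid below about 3.8 N; pressed beyond about 7 mm (5 to 6 N in all) its catch lets go and the key follows the finger back up when the finger is lifted. Which key is latched changes from start to start.
- key_2 (a joint): Downward travel of key 2 in m: 0 up, 0.009 at the bottom stop. All four are alike: a free key stays up and starts to give at about 2 N, then 0.4 N more for each mm (about 3.4 N at 3.5 mm, 5.6 N at the bottom). A latched key is held about 4.5 mm down and feels solid below about 3.8 N; pressed beyond about 7 mm (5 to 6 N in all) its catch lets go and the key follows the finger back up when the finger is lifted. Which key is latched changes from start to start.
- key_3 (a joint): Downward travel of key 3 in m: 0 up, 0.009 at the bottom stop. All four are alike: a free key stays up and starts to give at about 2 N, then 0.4 N more for each mm (about 3.4 N at 3.5 mm, 5.6 N at the bottom). A latched key is held about 4.5 mm down and feels solid below about 3.8 N; pressed beyond about 7 mm (5 to 6 N in all) its catch lets go and the key follows the finger back up when the finger is lifted. Which key is latched changes from start to start.
- key_4 (a joint): Downward travel of key 4 in m: 0 up, 0.009 at the bottom stop. All four are alike: a free key stays up and starts to give at about 2 N, then 0.4 N more for each mm (about 3.4 N at 3.5 mm, 5.6 N at the bottom). A latched key is held about 4.5 mm down and feels solid below about 3.8 N; pressed beyond about 7 mm (5 to 6 N in all) its catch lets go and the key follows the finger back up when the finger is lifted. Which key is latched changes from start to start.
- setting_ring: Small thick steel ring (36 mm outside, 20 mm bore, 12 mm high) lying on the deck of the control box beyond key 1; origin under its centre. Bystander: leave it.
- plug_gauge: Small turned steel plug gauge standing on the deck beyond key 4, 22 mm across, 34 mm tall; origin under its centre. Bystander: leave it.
- bored_hub: Bored steel hub, 120 mm across, 68 mm high, standing on the table at the box's left; origin under its centre. Bystander.
- bored_hub_2: A second such hub, beyond the box. Bystander.
- flat_ring: Flat steel flange ring, 110 mm outside, 84 mm bore, 12 mm high, lying on the table on the robot's side of the box. Bystander.
- flat_ring_2: Flat aluminium flange ring, 100 mm outside, 72 mm bore, 12 mm high, lying on the table on the robot's side of the box. Bystander.
- spanner: Steel spanner, 170 mm long, lying on the table at the right of the box. Bystander.

How it is judged:
By the outcome, as a careful person would: the job done as asked, in the order asked, and still so for the second after the job is handed in, with the robot touching nothing.
It also fails if it takes over 48 s, if anything falls off the work surface, if the arm or the gripper's body presses on something with over 40 N, if the wrist force passes 120 N, or if a joint passes its speed limit or range.

ROBOT

A 6-joint arm with a two-finger parallel gripper is mounted at the origin on the work surface. World frame = base frame: x ahead of the robot, y to its left, z up, the work surface at z = 0. Lengths are in mm, angles in rad, forces in N, time in s.
With the tool pointing down it reaches from about 400 to 925 mm from the base axis. Payload 12.5 kg.
Tool frame: the origin (TCP) lies at the very end of the fingers, on their centre line; the grasp point (between the pads) lies 19 mm behind it; x points along the fingers, y is the direction in which the jaws open and shut, and the axes are right-handed (so a half turn about x gives the same grasp; the last joint's range is limited). The gripper opens to 95 mm and grips with 3 to 60 N. Pads are 20 mm wide; open, the fingers measure 119 mm over their backs; the gripper's body (75 mm by 180 mm) begins 59 mm behind the grasp point.
Start: joints at [-1.251, 0.491, 1.559, -0, 1.092, -0.106], TCP at [258.181, -569.204, 179.261] pointing down, gripper open.
Joint ranges: [-3.1, 3.1], [-0.84, 2.19], [0.05, 2.79], [-1.13, 4.28], [0.06, 2.93], [-2.69, 2.69]. Speed limits (rad/s): [2.22, 2.22, 2.79, 3.14, 3.14, 3.14].

INTERFACE

Orientations are given as [roll, pitch, yaw] about the fixed x, y, z axes, in that order (R = Rz(yaw) Ry(pitch) Rx(roll)).
In Python, from cell import env, optics, job gives the robot as it stands.
- The arm moves only by the shell command python3 -m handwheel 'ROWS' [OPENING]. ROWS is JSON, a list of rows, each an object with "travel": the shift along the world's x, y, z in mm, a list of three; "roll": the turn about the world's z in degrees. In form: [{"travel": [dx, dy, dz], "roll": roll}, ...]. A call has 1 to 8 rows; each row is the pose to reach, as a shift and turn from the pose commanded when the call began; what a row does not reach only later rows make up. A row lasts 1/10 s, in which the tool goes at most 50 mm and 8.59 degrees, less where a joint would pass 70% of its speed; a pose out of reach is approached as far as the arm can. A call with a gripper value outside its range is refused whole. OPENING is the closure, from -1 (fully open) to 1 (shut), set as the call begins (- or left out, the last holds). The fingers move at their own pace and stop on an object; the grip force is fixed at half the most. Time passes only in rows, so rows that repeat a pose let the fingers close. It gives the time, the measured TCP pose, the force and the opening at its end, in the units of the state.
- env.state(): the state, without advancing time (a new reading comes with each control period).
- optics.read_camera(name): name is "scene" or "top"; returns the picture (384x512x3 uint8, red, green, blue); there is no depth.
- optics.camera_params(name): a dict with "fx", "fy", "cx", "cy" (pixels), "world_from_camera" (4x4, takes a point from camera to world coordinates). Camera axes: x right, y up, looking along -z (the intrinsics and any distortion apply to the point x, -y, -z); pixel columns grow to the right and rows downward; lengths in mm; the calibration is good to about 2 mm. A picture is of the moment at which its call begins. camera_params takes no time and is no camera call.
- job.job_done(): hands the job in, once; it reports no verdict.
The state is a dict: "t": time; "joints": joint angles; "qvel": joint speeds; "tau": joint torques, N m; "eef_pos": TCP position; "tcp_rot": TCP orientation; "ft_force": force on the tool from outside, world axes, zero at the start; "moment": the same for the moment, N m; "opening": opening from 0.0 (shut) to 1.0 (fully open).
Only numpy, scipy, OpenCV 4.12 (cv2) and the standard library are available. Lean on these libraries where they do the work, as an engineer would, in place of code of your own. Each camera call takes 0.05 s, during which the arm holds its last target.

## Working session

There is one attempt and no reset: what is moved stays moved. The work goes in short steps, Python scripts to look and compute and a shell command to move; the robot and the scene stay as the last step left them, time stands still between calls to the robot, and variables do not carry over. Pictures are saved under pics/ and viewed, and the job is handed in when it is done.

```bash
mkdir -p pics; ls; python3 - <<'E'
from cell import env, optics, job
import cv2
print(env.state())
for n in("scene","top"):
    im=optics.read_camera(n); cv2.imwrite(f"pics/{n}0.png",im[:,:,::-1]); print(n,optics.camera_params(n))
E
```

```text
pics
{'t': 0.0, 'joints': array([-1.25062059e+00,  4.91549790e-01,  1.55946702e+00,  1.49432207e-05,
        1.09171263e+00, -1.05588522e-01]), 'qvel': array([ 1.05639244e-03, -1.47921769e-03,  5.64033809e-05,  7.85717723e-04,
       -9.73885120e-04,  3.92704839e-04]), 'tau': array([-1.87347227e-04, -6.12643862e+01, -2.58184665e+01,  6.91700843e-02,
        4.83199989e-02, -1.05019483e-04]), 'eef_pos': array([ 258.07286984, -568.90556549,  178.6617953 ]), 'tcp_rot': array([-1.68804265,  1.56965946,  1.87930736]), 'ft_force': array([-1.55480101, -0.26101974, -0.2328593 ]), 'moment': array([ 0.01453861, -0.02956846,  0.07187223]), 'opening': 1.0009163596959012}
scene {'fx': 411.10799992612175, 'fy': 411.10799992612175, 'cx': 255.51926697981045, 'cy': 186.64123763639773, 'world_from_camera': array([[-6.69751848e-01, -6.05983281e-01,  4.29204758e-01,
         9.49026840e+02],
       [ 7.42566746e-01, -5.42483588e-01,  3.92818258e-01,
         3.73238076e+02],
       [-5.20475951e-03,  5.81803935e-01,  8.13312419e-01,
         7.57205494e+02],
       [ 0.00000000e+00,  0.00000000e+00,  0.00000000e+00,
         1.00000000e+00]])}
top {'fx': 377.0720912115624, 'fy': 377.0720912115624, 'cx': 258.9547883402319, 'cy': 199.64078056221865, 'world_from_camera': array([[-8.02821641e-03,  9.95672970e-01, -9.25790696e-02,
         4.66434294e+02],
       [-9.99898368e-01, -6.90239602e-03,  1.24744323e-02,
         4.75043418e+01],
       [ 1.17814377e-02,  9.26698080e-02,  9.95627191e-01,
         1.06152884e+03],
       [ 0.00000000e+00,  0.00000000e+00,  0.00000000e+00,
         1.00000000e+00]])}
```

View pics/scene0.png

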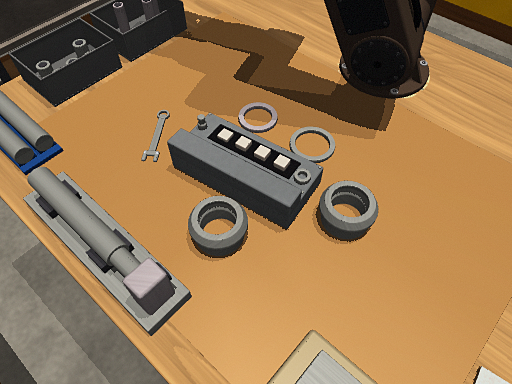

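View pics/top0.png

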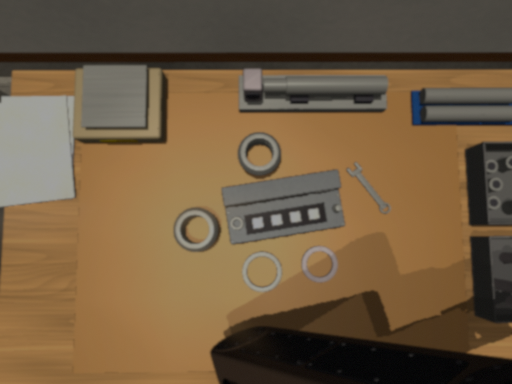

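The four white caps show at about (258..314, 214..223) in the top view and (226..284, 134..162) in the scene view. Next I measure their centroids.

```bash
cat > h.py <<'E'
import numpy as np, cv2
from cell import env, optics, job
def ray(n,u,v):
    p=optics.camera_params(n);T=p["world_from_camera"]
    d=np.array([(u-p["cx"])/p["fx"],-(v-p["cy"])/p["fy"],-1.]);return T[:3,3],T[:3,:3]@d
def onz(n,u,v,z):
    o,d=ray(n,u,v);return o+d*(z-o[2])/d[2]
def tri(a,b):
    (o1,d1),(o2,d2)=ray("scene",*a),ray("top",*b)
    s=np.linalg.lstsq(np.c_[d1,-d2],o2-o1,rcond=None)[0]
    p,q=o1+s[0]*d1,o2+s[1]*d2
    return (p+q)/2,np.linalg.norm(p-q)
E
python3 - <<'E'
from h import *
R={}
for n,box,th in(("scene",(210,120,300,175),170),("top",(245,200,330,235),150)):
    im=cv2.imread(f"pics/{n}0.png");x0,y0,x1,y1=box
    c=im[y0:y1,x0:x1].astype(float);g=c.min(2)
    print(n,g.max(),np.percentile(g,[10,50,80,90]))
    m=(g>th).astype(np.uint8)
    k,l,s,ce=cv2.connectedComponentsWithStats(m)
    o=[]
    for i in range(1,k):
        if s[i,4]<30: continue
        # soft centroid in neighbourhood
        w=cv2.dilate((l==i).astype(np.uint8),np.ones((3,3)))
        ww=w*np.clip(g-60,0,None); yy,xx=np.mgrid[:g.shape[0],:g.shape[1]]
        o.append((ce[i][0]+x0,ce[i][1]+y0,s[i,4],(ww*xx).sum()/ww.sum()+x0,(ww*yy).sum()/ww.sum()+y0))
    o.sort(key=lambda a:-a[0] if n=="scene" else a[0])
    R[n]=o
    for a in o: print(np.round(a,2), np.round(onz(n,a[3],a[4],74),1))
for a,b in zip(R["scene"],R["top"]): print(tri(a[3:],b[3:]))
im=cv2.imread("pics/scene0.png")[115:185,190:320];cv2.imwrite("pics/s_z.png",cv2.resize(im,None,fx=6,fy=6,interpolation=cv2.INTER_CUBIC))
im=cv2.imread("pics/top0.png")[160:250,215:350];cv2.imwrite("pics/t_z.png",cv2.resize(im,None,fx=5.9,fy=5.9,interpolation=cv2.INTER_CUBIC))
E
```

```text
scene 241.0 [ 16.   93.5 134.  184. ]
[281.59 160.55 116.   281.64 160.55] [500.2  38.9  74. ]
[262.02 150.73 111.   262.03 150.81] [507.8 -10.5  74. ]
[257.42 124.88 145.   257.21 124.99] [457.1 -70.1  74. ]
[242.98 141.53 100.   243.01 141.49] [515.5 -59.9  74. ]
[224.83 133.73  98.   224.86 133.83] [ 526.  -106.1   74. ]
top 160.0 [ 47.  91. 107. 136.]
[257.27 222.52  56.   257.31 222.52] [498.2  39.9  74. ]
[275.96 219.43  51.   275.96 219.45] [505.8  -9.   74. ]
[294.68 216.24  50.   294.65 216.29] [513.8 -58.1  74. ]
[312.53 213.61  36.   312.55 213.64] [ 520.4 -105.3   74. ]
(array([498.79494923,  39.09826702,  72.64762279]), np.float64(1.981570034857134))
(array([506.55784463,  -9.98116304,  73.1282439 ]), np.float64(2.3056399010504607))
(array([504.3923282 , -42.54648571, 131.96343372]), np.float64(22.778048577509498))
(array([510.2790042 , -92.32572632,  51.2174851 ]), np.float64(39.55946912311456))
```

View pics/s_z.png

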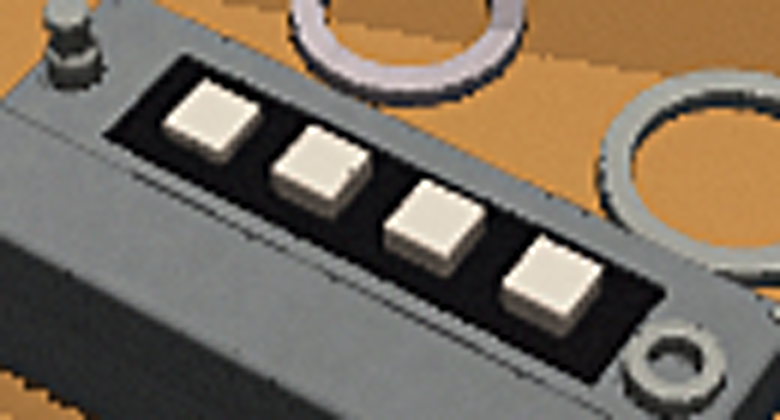

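View pics/t_z.png

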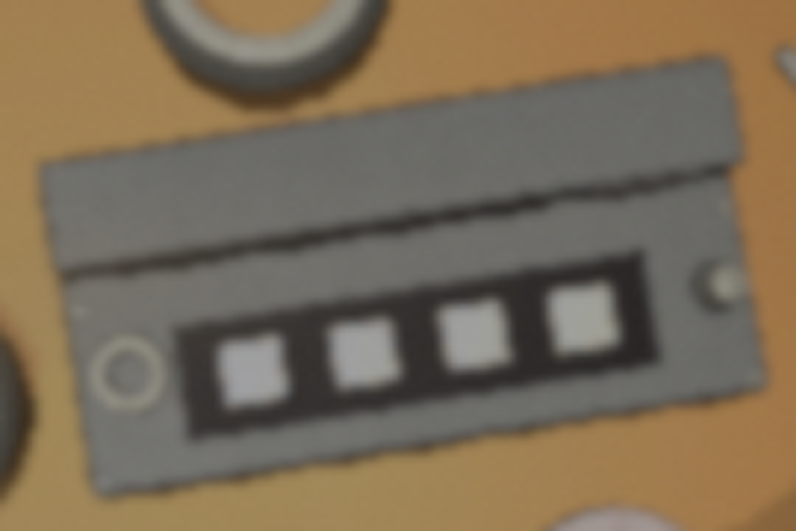

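In the scene view the key on the plug-gauge side (key 4, near (225, 134)) shows a shorter side face. Its z=74 projection also falls 3 to 4 mm off the even 50 mm row, so key 4 is probably the latched one. Next I work out the poses for the move.

```bash
python3 - <<'E'
from h import *
from scipy.spatial.transform import Rotation as Ro
P=[([281.64,160.55],[257.31,222.52]),([262.03,150.81],[275.96,219.45]),([243.01,141.49],[294.65,216.29]),([224.86,133.83],[312.55,213.64])]
pts=[]
for a,b in P:
    p,e=tri(a,b);pts.append(p);print(p.round(1),e.round(1))
pts=np.array(pts);print(np.linalg.norm(np.diff(pts[:,:2],axis=0),axis=1))
d=pts[2]-pts[0];print("box yaw",np.degrees(np.arctan2(d[0],-d[1])))
# hump edge and front edge in top picture (zoom coords /5.9 + offset)
f=lambda u,v,z:onz("top",u/5.9+215,v/5.9+160,z)
print("front edge L/R",f(100,492,60).round(1),f(765,385,60).round(1),"hump top back",f(42,160,94).round(1),f(725,58,94).round(1))
s=env.state();R=Ro.from_euler("xyz",s["tcp_rot"]).as_matrix();print(R.round(3))
print("jaw angle",np.degrees(np.arctan2(R[1,1],R[0,1])))
E
```

```text
[498.8  39.1  72.7] 2.0
[506.6 -10.   73.2] 2.3
[514.5 -59.2  73.4] 2.5
[ 521.9 -107.7   69.2] 4.1
[49.67179198 49.85375037 49.04380039]
box yaw 9.098632397648949
front edge L/R [444.2 107.1  60. ] [ 489.6 -192.3   60. ] hump top back [589.5 130.2  94. ] [ 632.9 -170.7   94. ]
[[-0.     0.413 -0.911]
 [ 0.001 -0.911 -0.413]
 [-1.    -0.001 -0.   ]]
jaw angle -65.60306251861428
```

Triangulated cap heights are 72.7, 73.2 and 73.4 mm for keys 1 to 3, against 74 nominal. Key 4 is at 69.2 mm, against 69.5 if latched, and the spacing is about 49.5 mm. So key 4 is latched. Now I shut the gripper and approach.

```bash
python3 -m handwheel '[{"travel":[16,40,0],"roll":-2},{"travel":[32,80,0],"roll":-4},{"travel":[48,120,0],"roll":-6},{"travel":[64,160,0],"roll":-8},{"travel":[80,200,0],"roll":-10},{"travel":[96,240,0],"roll":-12},{"travel":[112,280,0],"roll":-14},{"travel":[128,320,0],"roll":-15.4}]' 1
python3 -m handwheel '[{"travel":[16,41,0],"roll":0},{"travel":[32,82,0],"roll":0},{"travel":[48,123,0],"roll":0},{"travel":[64,164,0],"roll":0},{"travel":[80,205,0],"roll":0},{"travel":[96,246,-10],"roll":0},{"travel":[113,288,-40],"roll":0},{"travel":[113,288,-59],"roll":0}]'
python3 -m handwheel '[{"travel":[0,0,0],"roll":0},{"travel":[0,0,0],"roll":0},{"travel":[0,0,0],"roll":0},{"travel":[0,0,0],"roll":0}]'
```

```text
t: 0.9
eef_pos: [386.4, -247.5, 179.2]
tcp_rot: [0.3, 1.571, -2.687]
ft_force: [0.7, -0.4, 0.3]
opening: 0.385
t: 1.7
eef_pos: [500.0, 42.3, 119.1]
tcp_rot: [-2.806, 1.57, 0.496]
ft_force: [-0.7, -1.0, -0.1]
opening: 0.001
t: 2.1
eef_pos: [499.6, 38.0, 121.3]
tcp_rot: [2.854, 1.569, -0.132]
ft_force: [0.5, -0.5, 0.2]
opening: 0.005
```

```bash
python3 -m handwheel '[{"travel":[0,0,-20],"roll":0},{"travel":[0,0,-35],"roll":0},{"travel":[0,0,-42],"roll":0},{"travel":[0,0,-42],"roll":0},{"travel":[0,0,-42],"roll":0}]'
python3 - <<'E'
from h import *
for i in range(4): s=env.state();print(s["t"],s["eef_pos"].round(2),s["ft_force"].round(2))
for n in("scene","top"):
    im=optics.read_camera(n); cv2.imwrite(f"pics/{n}1.png",im[:,:,::-1])
    x0,y0=(200,80) if n=="scene" else (215,160)
    cv2.imwrite(f"pics/{n}1z.png",cv2.resize(np.ascontiguousarray(im[y0:y0+100,x0:x0+130,::-1]),None,fx=5,fy=5,interpolation=cv2.INTER_CUBIC))
E
for i in 1 2 3; do python3 -m handwheel '[{"travel":[0,0,0],"roll":0}]'; done
```

```text
t: 2.6
eef_pos: [499.5, 38.6, 78.9]
tcp_rot: [2.806, 1.57, -0.179]
ft_force: [0.7, -0.4, 0.2]
opening: 0.003
2.6 [499.52  38.57  78.92] [ 0.69 -0.39  0.22]
2.6 [499.52  38.57  78.92] [ 0.69 -0.39  0.22]
2.6 [499.52  38.57  78.92] [ 0.69 -0.39  0.22]
2.6 [499.52  38.57  78.92] [ 0.69 -0.39  0.22]
t: 2.8
eef_pos: [499.5, 38.8, 78.9]
tcp_rot: [2.871, 1.57, -0.114]
ft_force: [0.4, -0.6, 0.1]
opening: 0.006
t: 2.9
eef_pos: [499.4, 38.8, 78.6]
tcp_rot: [2.789, 1.57, -0.196]
ft_force: [-0.7, 0.3, -1.1]
opening: 0.004
t: 3.0
eef_pos: [499.3, 38.8, 78.5]
tcp_rot: [2.703, 1.57, -0.282]
ft_force: [-0.5, -0.0, 0.0]
opening: 0.008
```

View pics/scene1z.png

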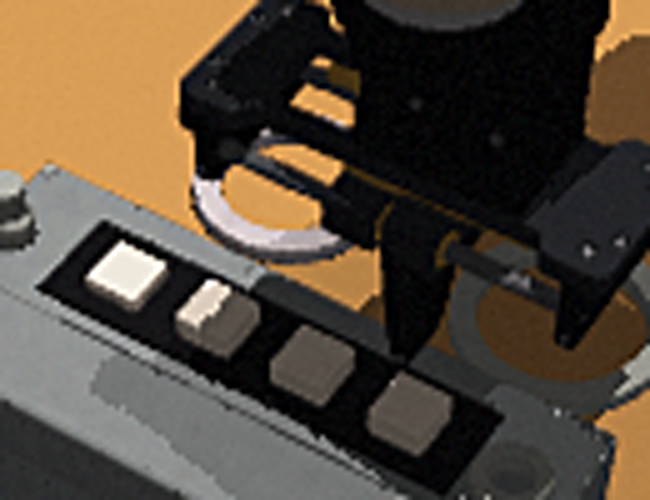

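View pics/top1z.png

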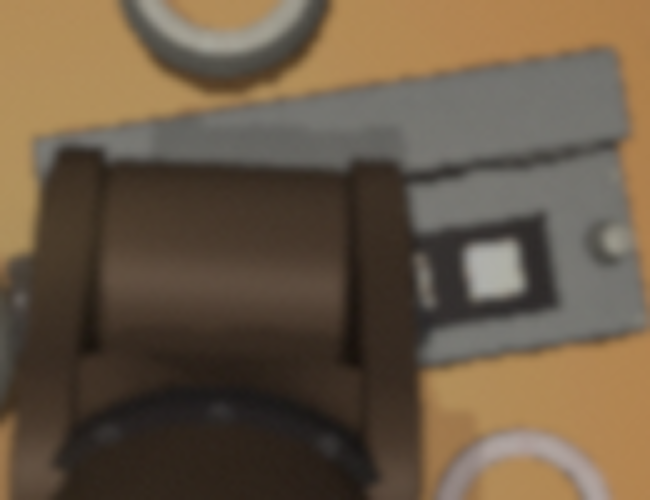

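```bash
python3 - <<'E'
from h import *
p=optics.camera_params("scene");T=np.linalg.inv(p["world_from_camera"])
def pr(x):
    c=T[:3,:3]@np.array(x)+T[:3,3];return np.round([p["cx"]-p["fx"]*c[0]/c[2],p["cy"]+p["fy"]*c[1]/c[2]],1)
print(pr([499.5,38.8,78.5]),pr([499.5,38.8,88.5]),pr([499,39,74]),pr([485,38,78.5]))
im=cv2.imread("pics/scene1.png")[130:185,250:320].astype(float)
im=255*(im/255)**.45
cv2.imwrite("pics/s1zz.png",cv2.resize(im.astype(np.uint8),None,fx=10,fy=10,interpolation=cv2.INTER_NEAREST))
E
```

```text
[281.9 159. ] [282.1 156. ] [282.  160.2] [286.  154.9]
```

View pics/s1zz.png

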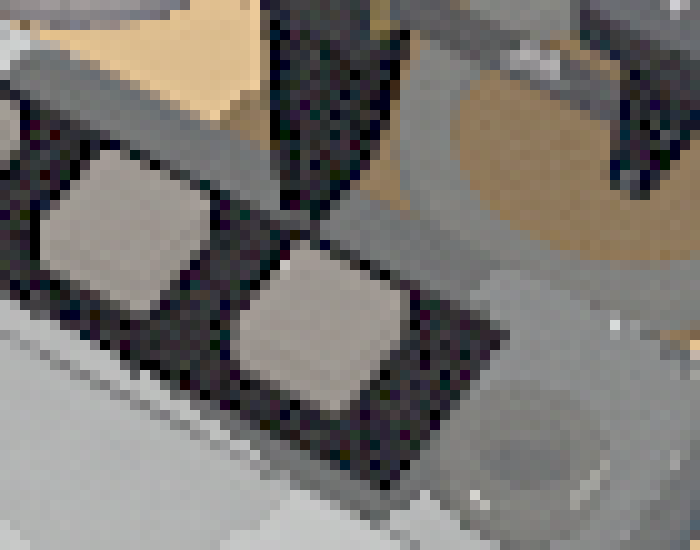

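```bash
python3 - <<'E'
from h import *
p=optics.camera_params("scene");T=np.linalg.inv(p["world_from_camera"])
def pr(x):
    c=T[:3,:3]@np.array(x)+T[:3,3];return np.round([p["cx"]-p["fx"]*c[0]/c[2],p["cy"]+p["fy"]*c[1]/c[2]],1)
c=np.array([499.5,38.8]);j=np.array([-.156,.988]);k=np.array([.988,.156])
for a in(90,-90):
  for b in(37.5,-37.5): print(a,b,pr([*(c+a*j+b*k),156.5]))
for a in (12,-12):
  for b in(10,-10): print("tip",a,b,pr([*(c+a*j+b*k),78.5]),pr([*(c+a*j+b*k),97]))
for z in (60,78,100,120): print(z,onz("scene",281,152,z).round(1))
E
python3 -c "
import cv2
im=cv2.imread('pics/scene1.png')[40:190,200:350].astype(float)
cv2.imwrite('pics/s1y.png',cv2.resize((255*(im/255)**.5).astype('uint8'),None,fx=4,fy=4,interpolation=cv2.INTER_NEAREST))"
```

```text
90 37.5 [315.  165.7]
90 -37.5 [333.3 140.4]
-90 37.5 [235.5 127.5]
-90 -37.5 [255.9 105.5]
tip 12 10 [284.4 164.5] [284.8 158.9]
tip 12 -10 [289.2 158.3] [289.7 152.7]
tip -12 10 [274.7 159.7] [274.9 154.1]
tip -12 -10 [279.5 153.6] [279.9 148. ]
60 [473.2  15.3  60. ]
78 [485.5  24.6  78. ]
100 [500.5  35.9 100. ]
120 [514.2  46.1 120. ]
```

View pics/s1y.png

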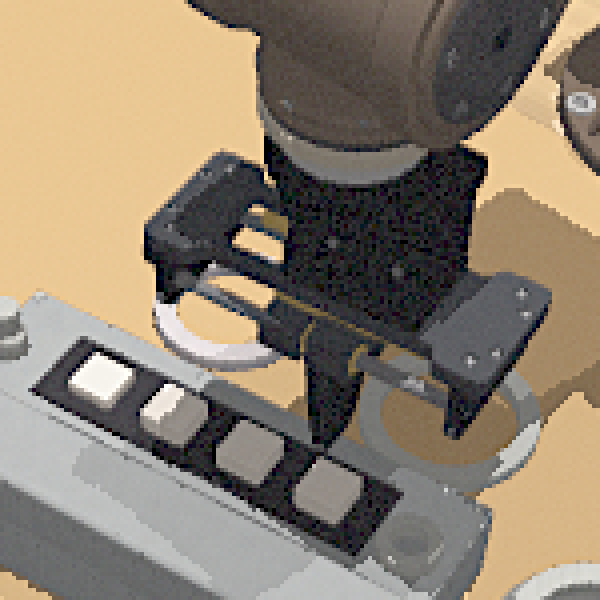

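```bash
python3 - <<'E'
from h import *
p=optics.camera_params("top");T=np.linalg.inv(p["world_from_camera"])
def pr(x):
    c=T[:3,:3]@np.array(x)+T[:3,3];return np.round([p["cx"]-p["fx"]*c[0]/c[2],p["cy"]+p["fy"]*c[1]/c[2]],1)
c=np.array([499.5,38.8]);j=np.array([-.156,.988]);k=np.array([.988,.156])
for a in(90,-90):
  for b in(37.5,-37.5): print(a,b,pr([*(c+a*j+b*k),180]))
im=cv2.imread("pics/top1.png")[150:290,180:340].astype(float)
cv2.imwrite("pics/t1y.png",cv2.resize((255*(im/255)**.5).astype('uint8'),None,fx=4,fy=4,interpolation=cv2.INTER_NEAREST))
E
```

```text
90 37.5 [217.5 211. ]
90 -37.5 [222.5 242.8]
-90 37.5 [293.3 198.5]
-90 -37.5 [298.8 230.1]
```

View pics/t1y.png

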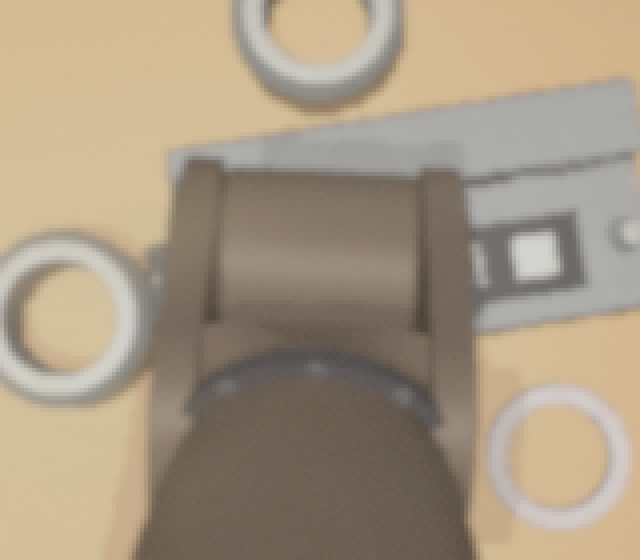

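The top view shows the gripper's end corner at (217, 211), where I predicted (217.5, 211), so x and y agree. The scene view puts the visible fingertip at (281, 152), which fits a point above the key but higher than the reported TCP. I'll settle the height by touch, in small steps.

```bash
for i in 1 ; do python3 -m handwheel '[{"travel":[0,0,-1],"roll":0},{"travel":[0,0,-2],"roll":0},{"travel":[0,0,-2],"roll":0}]'|egrep 't:|eef|force'; python3 -m handwheel '[{"travel":[0,0,-1],"roll":0},{"travel":[0,0,-1],"roll":0}]'|egrep 't:|eef|force'; python3 -m handwheel '[{"travel":[0,0,-1],"roll":0},{"travel":[0,0,-1],"roll":0}]'|egrep 't:|eef|force'; done
```

```text
t: 3.3
eef_pos: [499.1, 38.8, 76.1]
tcp_rot: [0.108, 1.57, -2.876]
ft_force: [0.4, 0.6, -0.3]
t: 3.5
eef_pos: [499.1, 38.8, 75.1]
tcp_rot: [0.306, 1.571, -2.678]
ft_force: [-0.7, 0.5, -0.6]
t: 3.7
eef_pos: [499.2, 38.8, 74.1]
tcp_rot: [0.415, 1.571, -2.57]
ft_force: [1.1, 0.3, 0.1]
```

```bash
python3 -m handwheel '[{"travel":[0,0,-0.7],"roll":0},{"travel":[0,0,-0.7],"roll":0}]'|egrep 't:|eef|force'; python3 -m handwheel '[{"travel":[0,0,0],"roll":0}]'|egrep 't:|eef|force'
```

```text
t: 3.9
eef_pos: [499.1, 38.8, 73.5]
tcp_rot: [0.511, 1.571, -2.473]
ft_force: [-0.5, 0.4, 0.3]
t: 4.0
eef_pos: [499.2, 38.8, 73.6]
tcp_rot: [1.187, 1.571, -1.798]
ft_force: [0.8, -1.2, -0.9]
```

```bash
python3 -m handwheel '[{"travel":[0,0,-0.7],"roll":0},{"travel":[0,0,-0.7],"roll":0}]'|egrep 't:|eef|force'; python3 - <<'E'
from h import *
im=optics.read_camera("scene");cv2.imwrite("pics/scene2.png",im[:,:,::-1])
im=im[130:185,250:320,::-1].astype(float)
cv2.imwrite("pics/s2zz.png",cv2.resize((255*(im/255)**.45).astype(np.uint8),None,fx=10,fy=10,interpolation=cv2.INTER_NEAREST))
s=env.state();print(s["t"],s["eef_pos"].round(2),s["ft_force"].round(2))
E
```

```text
t: 4.2
eef_pos: [499.1, 38.8, 72.8]
tcp_rot: [0.683, 1.571, -2.301]
ft_force: [0.3, 0.1, -0.5]
4.25 [499.16  38.8   72.84] [-0.17 -0.18  0.03]
```

View pics/s2zz.png

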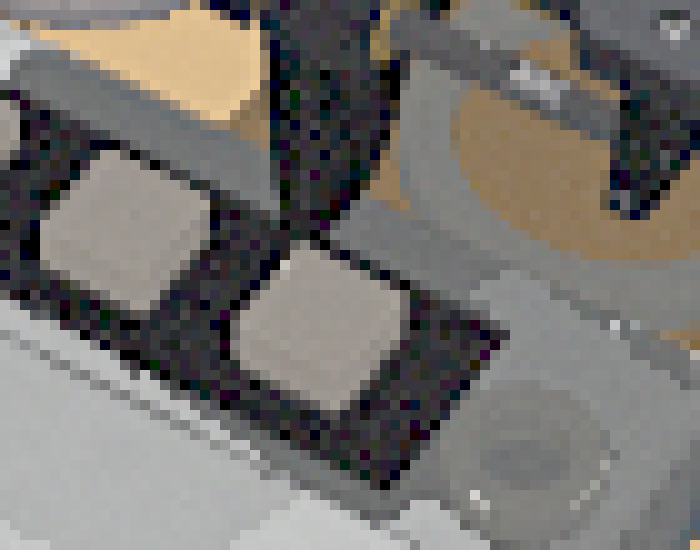

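No force at 72.8 mm, and the tip (280, 154) does not yet hide the cap. It is either about 20 mm too high or behind the cap. Going down 6 mm, still clear of the deck in either case, will tell which.

```bash
python3 -m handwheel '[{"travel":[0,0,-1],"roll":0},{"travel":[0,0,-2],"roll":0},{"travel":[0,0,-3],"roll":0},{"travel":[0,0,-3],"roll":0}]'|egrep 't:|eef|force'; python3 -m handwheel '[{"travel":[0,0,-1],"roll":0},{"travel":[0,0,-2],"roll":0},{"travel":[0,0,-3],"roll":0},{"travel":[0,0,-3],"roll":0}]'|egrep 't:|eef|force'; python3 - <<'E'
from h import *
im=optics.read_camera("scene");cv2.imwrite("pics/scene3.png",im[:,:,::-1])
im=im[130:185,250:320,::-1].astype(float)
cv2.imwrite("pics/s3zz.png",cv2.resize((255*(im/255)**.45).astype(np.uint8),None,fx=10,fy=10,interpolation=cv2.INTER_NEAREST))
s=env.state();print(s["t"],s["eef_pos"].round(2),s["ft_force"].round(2))
E
```

```text
t: 4.65
eef_pos: [499.1, 38.8, 69.7]
tcp_rot: [0.07, 1.57, -2.914]
ft_force: [1.2, -0.2, 0.1]
t: 5.05
eef_pos: [499.1, 38.8, 66.7]
tcp_rot: [0.272, 1.571, -2.713]
ft_force: [-0.3, 0.8, -0.1]
5.1 [499.14  38.81  66.79] [-0.1   0.31  0.67]
```

View pics/s3zz.png

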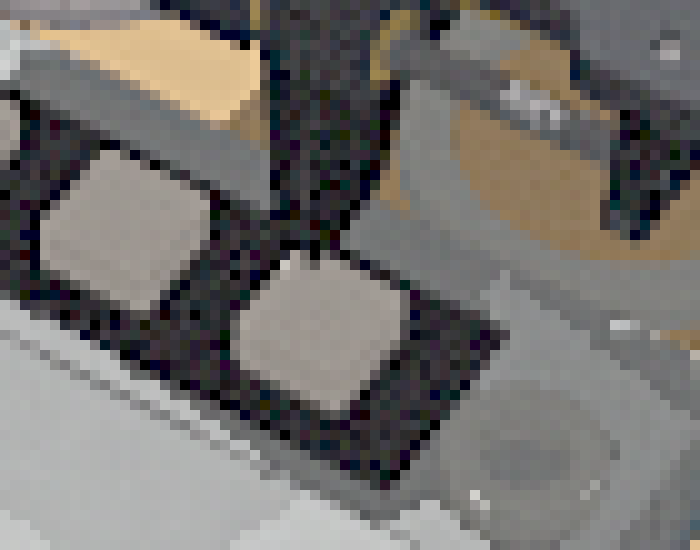

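The tip at about (281, 156) now hides the cap's back corner, so it is above the cap. The real fingertips end about 20 mm above the reported TCP, so I expect contact at about 54 reported. I go on down gently.

```bash
python3 -m handwheel '[{"travel":[0,0,-1.5],"roll":0},{"travel":[0,0,-3],"roll":0},{"travel":[0,0,-4.5],"roll":0},{"travel":[0,0,-6],"roll":0},{"travel":[0,0,-7],"roll":0},{"travel":[0,0,-7],"roll":0}]'|egrep 't:|eef|force'; python3 -m handwheel '[{"travel":[0,0,-1],"roll":0},{"travel":[0,0,-1],"roll":0}]'|egrep 't:|eef|force'; python3 -m handwheel '[{"travel":[0,0,-1],"roll":0},{"travel":[0,0,-1],"roll":0}]'|egrep 't:|eef|force'; python3 - <<'E'
from h import *
im=optics.read_camera("scene");cv2.imwrite("pics/scene4.png",im[:,:,::-1])
im=im[130:185,250:320,::-1].astype(float)
cv2.imwrite("pics/s4zz.png",cv2.resize((255*(im/255)**.45).astype(np.uint8),None,fx=10,fy=10,interpolation=cv2.INTER_NEAREST))
s=env.state();print(s["t"],s["eef_pos"].round(2),s["ft_force"].round(2))
E
```

```text
t: 5.7
eef_pos: [499.1, 38.8, 59.7]
tcp_rot: [0.109, 1.57, -2.876]
ft_force: [-0.0, -0.4, 0.0]
t: 5.9
eef_pos: [499.1, 38.8, 58.8]
tcp_rot: [0.614, 1.571, -2.37]
ft_force: [0.4, 0.1, 0.9]
t: 6.1
eef_pos: [499.1, 38.8, 57.8]
tcp_rot: [0.657, 1.571, -2.327]
ft_force: [-0.2, 0.8, -0.3]
6.15 [499.18  38.8   57.83] [-0.22 -0.37 -0.01]
```

View pics/s4zz.png

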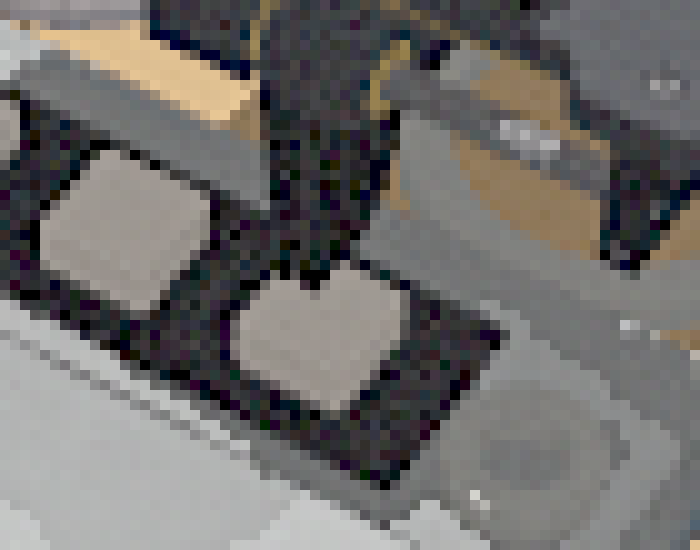

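```bash
cat > rd.py <<'E'
import sys,re
print([re.sub(r'.*: ','',l.strip()) for l in sys.stdin if re.match('t:|eef|ft',l)])
E
python3 -m handwheel '[{"travel":[0,0,-1],"roll":0},{"travel":[0,0,-1],"roll":0}]'|python3 rd.py
python3 -m handwheel '[{"travel":[0,0,0],"roll":0}]'|python3 rd.py
python3 -m handwheel '[{"travel":[0,0,-1],"roll":0},{"travel":[0,0,-1],"roll":0}]'|python3 rd.py
python3 -m handwheel '[{"travel":[0,0,0],"roll":0}]'|python3 rd.py
```

```text
['6.35', '[499.1, 38.8, 56.8]', '[0.9, -0.9, -0.7]']
['6.45', '[499.2, 38.8, 56.8]', '[1.2, 0.5, 0.3]']
['6.65', '[499.2, 38.8, 55.8]', '[0.6, -0.4, -0.2]']
['6.75', '[499.2, 38.8, 55.8]', '[-0.0, -0.3, -0.5]']
```

```bash

python3 -m handwheel '[{"travel":[0,0,-0.7],"roll":0},{"travel":[0,0,-0.7],"roll":0}]'|python3 rd.py
python3 -m handwheel '[{"travel":[0,0,0],"roll":0}]'|python3 rd.py
```

```text
['6.95', '[499.1, 38.8, 55.1]', '[0.3, -0.7, 0.5]']
['7.05', '[499.2, 38.8, 55.1]', '[-0.6, -0.7, 0.1]']
```

```bash

python3 -m handwheel '[{"travel":[0,0,-0.7],"roll":0},{"travel":[0,0,-0.7],"roll":0}]'|python3 rd.py
python3 -m handwheel '[{"travel":[0,0,0],"roll":0}]'|python3 rd.py
```

```text
['7.25', '[499.2, 38.8, 54.4]', '[1.1, -0.3, -0.1]']
['7.35', '[499.1, 38.8, 54.4]', '[-0.7, -0.5, 0.3]']
```

```bash

python3 -m handwheel '[{"travel":[0,0,-0.7],"roll":0},{"travel":[0,0,-0.7],"roll":0}]'|python3 rd.py
python3 -m handwheel '[{"travel":[0,0,0],"roll":0}]'|python3 rd.py
```

```text
['7.55', '[499.2, 38.8, 53.7]', '[0.8, 0.6, 0.4]']
['7.65', '[499.2, 38.8, 53.7]', '[0.2, 0.1, -0.2]']
```

```bash

python3 -m handwheel '[{"travel":[0,0,-0.7],"roll":0},{"travel":[0,0,-0.7],"roll":0}]'|python3 rd.py
python3 -m handwheel '[{"travel":[0,0,0],"roll":0}]'|python3 rd.py
python3 - <<'E'
from h import *
im=optics.read_camera("scene");cv2.imwrite("pics/scene5.png",im[:,:,::-1])
im=im[130:185,250:320,::-1].astype(float)
cv2.imwrite("pics/s5zz.png",cv2.resize((255*(im/255)**.45).astype(np.uint8),None,fx=10,fy=10,interpolation=cv2.INTER_NEAREST))
E
```

```text
['7.85', '[499.1, 38.8, 53.0]', '[-1.5, 1.0, -0.1]']
['7.95', '[499.2, 38.8, 53.0]', '[-0.4, 0.4, -0.1]']
```

View pics/s5zz.png

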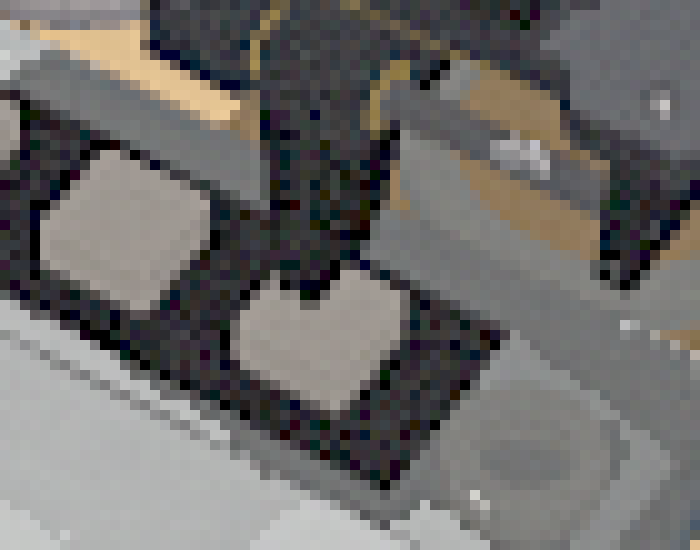

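```bash

python3 -m handwheel '[{"travel":[0,0,-0.8],"roll":0},{"travel":[0,0,-0.8],"roll":0}]'|python3 rd.py
python3 -m handwheel '[{"travel":[0,0,0],"roll":0}]'|python3 rd.py
```

```text
['8.2', '[499.1, 38.8, 52.2]', '[-0.3, -0.9, -0.5]']
['8.3', '[499.2, 38.8, 52.2]', '[0.3, 0.3, -0.9]']
```

```bash

python3 -m handwheel '[{"travel":[0,0,-0.8],"roll":0},{"travel":[0,0,-0.8],"roll":0}]'|python3 rd.py
python3 -m handwheel '[{"travel":[0,0,0],"roll":0}]'|python3 rd.py
```

```text
['8.5', '[499.2, 38.8, 51.4]', '[0.1, -0.8, -0.2]']
['8.6', '[499.1, 38.8, 51.4]', '[-0.5, -0.5, -0.2]']
```

```bash

python3 -m handwheel '[{"travel":[0,0,-0.8],"roll":0},{"travel":[0,0,-0.8],"roll":0}]'|python3 rd.py
python3 -m handwheel '[{"travel":[0,0,0],"roll":0}]'|python3 rd.py
```

```text
['8.8', '[499.1, 38.8, 50.6]', '[-0.3, -0.6, 0.5]']
['8.9', '[499.2, 38.8, 50.6]', '[0.1, 0.1, 0.7]']
```

```bash

python3 -m handwheel '[{"travel":[0,0,-0.8],"roll":0},{"travel":[0,0,-0.8],"roll":0}]'|python3 rd.py
python3 -m handwheel '[{"travel":[0,0,0],"roll":0}]'|python3 rd.py
python3 - <<'E'
from h import *
im=optics.read_camera("scene");cv2.imwrite("pics/scene6.png",im[:,:,::-1])
im=im[130:185,250:320,::-1].astype(float)
cv2.imwrite("pics/s6zz.png",cv2.resize((255*(im/255)**.45).astype(np.uint8),None,fx=10,fy=10,interpolation=cv2.INTER_NEAREST))
E
```

```text
['9.1', '[499.1, 38.8, 49.8]', '[-0.9, -0.4, -0.0]']
['9.2', '[499.2, 38.8, 49.8]', '[0.1, 0.8, 1.0]']
```

View pics/s6zz.png

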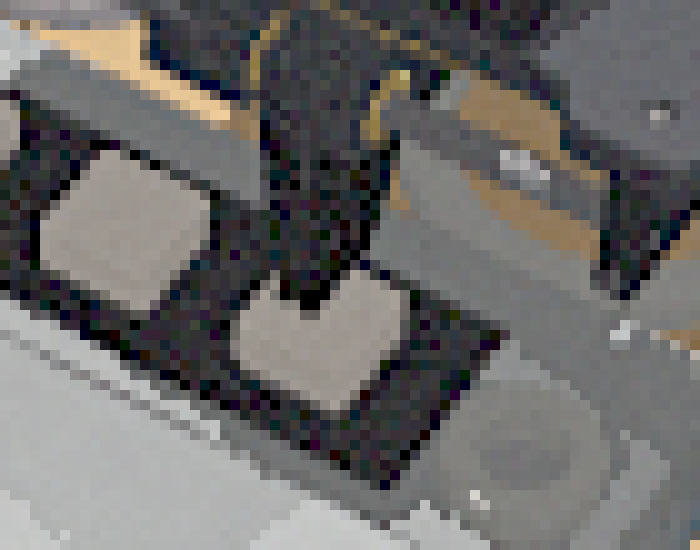

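```bash

python3 -m handwheel '[{"travel":[0,0,-0.8],"roll":0},{"travel":[0,0,-0.8],"roll":0}]'|python3 rd.py
python3 -m handwheel '[{"travel":[0,0,0],"roll":0}]'|python3 rd.py
```

```text
['9.45', '[499.1, 38.8, 49.0]', '[0.0, 0.2, -0.5]']
['9.55', '[499.2, 38.8, 49.0]', '[-0.1, 0.2, -0.8]']
```

```bash

python3 -m handwheel '[{"travel":[0,0,-0.8],"roll":0},{"travel":[0,0,-0.8],"roll":0}]'|python3 rd.py
python3 -m handwheel '[{"travel":[0,0,0],"roll":0}]'|python3 rd.py
```

```text
['9.75', '[499.2, 38.8, 48.2]', '[0.9, 0.6, 0.0]']
['9.85', '[499.2, 38.8, 48.2]', '[-0.2, 0.7, -0.6]']
```

```bash

python3 -m handwheel '[{"travel":[0,0,-0.8],"roll":0},{"travel":[0,0,-1.0],"roll":0}]'|python3 rd.py
python3 -m handwheel '[{"travel":[0,0,-0.8],"roll":0},{"travel":[0,0,-1.0],"roll":0}]'|python3 rd.py
```

```text
['10.05', '[499.1, 38.8, 47.2]', '[-0.0, -0.0, 0.0]']
['10.25', '[499.2, 38.8, 46.2]', '[-0.4, 0.2, 0.7]']
```

```bash

python3 -m handwheel '[{"travel":[0,0,-0.8],"roll":0},{"travel":[0,0,-1.0],"roll":0}]'|python3 rd.py
python3 -m handwheel '[{"travel":[0,0,-0.8],"roll":0},{"travel":[0,0,-1.0],"roll":0}]'|python3 rd.py
```

```text
['10.45', '[499.1, 38.8, 45.2]', '[1.0, 0.7, 0.7]']
['10.65', '[499.2, 38.8, 44.2]', '[-0.6, 0.5, 1.2]']
```

```bash

python3 - <<'E'
from h import *
im=optics.read_camera("scene");cv2.imwrite("pics/scene7.png",im[:,:,::-1])
im=im[110:185,230:330,::-1].astype(float)
cv2.imwrite("pics/s7zz.png",cv2.resize((255*(im/255)**.45).astype(np.uint8),None,fx=7,fy=7,interpolation=cv2.INTER_NEAREST))
E
```

```text
(no output)
```

View pics/s7zz.png

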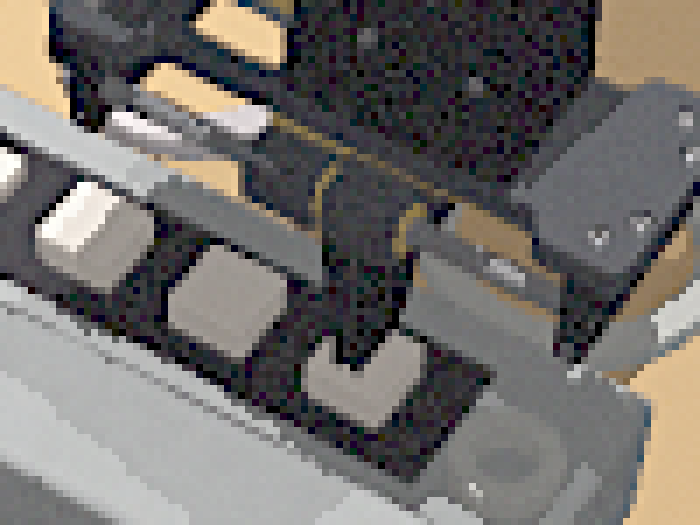

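```bash

for i in 1 2 3; do python3 -m handwheel '[{"travel":[0,0,0],"roll":0}]'|python3 rd.py;done
```

```text
['10.8', '[499.2, 38.8, 44.2]', '[-0.2, 0.2, 0.4]']
['10.9', '[499.2, 38.8, 44.3]', '[-0.3, 0.1, -0.0]']
['11.0', '[499.2, 38.8, 44.3]', '[-0.1, -0.0, 1.2]']
```

```bash

python3 -m handwheel '[{"travel":[0,0,-0.8],"roll":0},{"travel":[0,0,-0.8],"roll":0}]'|python3 rd.py
python3 -m handwheel '[{"travel":[0,0,0],"roll":0}]'|python3 rd.py
```

```text
['11.2', '[499.1, 38.8, 43.4]', '[-0.5, 0.6, 0.5]']
['11.3', '[499.2, 38.8, 43.4]', '[-0.5, 0.2, 0.5]']
```

```bash

python3 -m handwheel '[{"travel":[0,0,-0.8],"roll":0},{"travel":[0,0,-0.8],"roll":0}]'|python3 rd.py
python3 -m handwheel '[{"travel":[0,0,0],"roll":0}]'|python3 rd.py
```

```text
['11.5', '[499.1, 38.8, 42.6]', '[-0.8, -0.2, 0.0]']
['11.6', '[499.2, 38.8, 42.6]', '[0.0, 0.3, -0.3]']
```

```bash

python3 -m handwheel '[{"travel":[0,0,-0.8],"roll":0},{"travel":[0,0,-0.8],"roll":0}]'|python3 rd.py
python3 -m handwheel '[{"travel":[0,0,0],"roll":0}]'|python3 rd.py
```

```text
['11.8', '[499.1, 38.8, 41.8]', '[-0.0, 0.4, -0.1]']
['11.9', '[499.2, 38.8, 41.8]', '[0.5, 0.4, -0.2]']
```

```bash

python3 -m handwheel '[{"travel":[0,0,-0.8],"roll":0},{"travel":[0,0,-1.0],"roll":0}]'|python3 rd.py
python3 -m handwheel '[{"travel":[0,0,-0.8],"roll":0},{"travel":[0,0,-1.0],"roll":0}]'|python3 rd.py
```

```text
['12.1', '[499.1, 38.8, 40.8]', '[0.4, -0.7, 0.1]']
['12.3', '[499.1, 38.8, 39.8]', '[0.4, -0.4, 0.6]']
```

```bash

python3 -m handwheel '[{"travel":[0,0,-0.8],"roll":0},{"travel":[0,0,-0.8],"roll":0}]'|python3 rd.py
python3 -m handwheel '[{"travel":[0,0,-0.8],"roll":0},{"travel":[0,0,-0.8],"roll":0}]'|python3 rd.py
```

```text
['12.5', '[499.2, 38.8, 39.0]', '[0.4, 0.3, -0.2]']
['12.7', '[499.2, 38.8, 38.3]', '[-0.0, -0.2, 1.7]']
```

```bash

python3 - <<'E'
from h import *
im=optics.read_camera("scene");cv2.imwrite("pics/scene8.png",im[:,:,::-1])
im=im[110:185,230:330,::-1].astype(float)
cv2.imwrite("pics/s8zz.png",cv2.resize((255*(im/255)**.45).astype(np.uint8),None,fx=7,fy=7,interpolation=cv2.INTER_NEAREST))
E
```

```text
(no output)
```

View pics/s8zz.png

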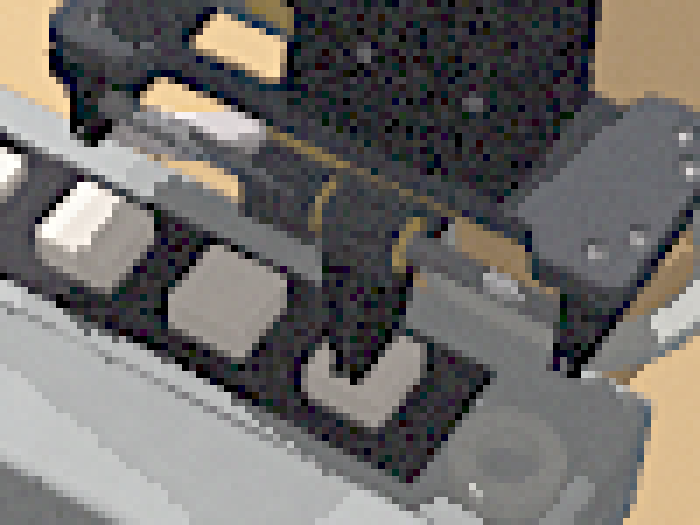

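```bash

for i in 1 2 3; do python3 -m handwheel '[{"travel":[0,0,0],"roll":0}]'|python3 rd.py;done
```

```text
['12.85', '[499.2, 38.8, 38.3]', '[-0.2, 0.6, 0.8]']
['12.95', '[499.2, 38.8, 38.3]', '[-0.2, 0.5, 2.6]']
['13.05', '[499.2, 38.8, 38.3]', '[0.5, 0.8, 1.7]']
```

Contact on key 1: four readings average about 1.7 N at about 38.3 reported. The tool offset is therefore about 35 mm. I press a hair more to be sure, then lift.

```bash

python3 -m handwheel '[{"travel":[0,0,-0.6],"roll":0},{"travel":[0,0,-0.6],"roll":0}]'|python3 rd.py
for i in 1 2 3; do python3 -m handwheel '[{"travel":[0,0,0],"roll":0}]'|python3 rd.py;done
```

```text
['13.25', '[499.2, 38.8, 37.6]', '[-0.6, 0.4, 3.0]']
['13.35', '[499.2, 38.8, 37.7]', '[0.3, -0.1, 1.8]']
['13.45', '[499.2, 38.8, 37.7]', '[-0.4, 0.4, 2.7]']
['13.55', '[499.2, 38.8, 37.7]', '[-0.6, -0.9, 2.5]']
```

```bash

python3 -m handwheel '[{"travel":[0,0,8],"roll":0},{"travel":[0,0,15],"roll":0},{"travel":[0,0,15],"roll":0},{"travel":[3.9,-24.7,15],"roll":0},{"travel":[7.8,-49.4,15],"roll":0},{"travel":[7.8,-49.4,15],"roll":0},{"travel":[7.8,-49.4,8],"roll":0},{"travel":[7.8,-49.4,3],"roll":0}]'|python3 rd.py
python3 -m handwheel '[{"travel":[0,0,-1],"roll":0},{"travel":[0,0,-1],"roll":0},{"travel":[0,0,-1],"roll":0}]'|python3 rd.py
python3 -m handwheel '[{"travel":[0,0,0],"roll":0}]'|python3 rd.py
python3 - <<'E'
from h import *
im=optics.read_camera("scene");cv2.imwrite("pics/scene9.png",im[:,:,::-1])
im=im[100:175,220:320,::-1].astype(float)
cv2.imwrite("pics/s9zz.png",cv2.resize((255*(im/255)**.45).astype(np.uint8),None,fx=7,fy=7,interpolation=cv2.INTER_NEAREST))
E
```

```text
['14.35', '[506.6, -10.0, 40.1]', '[-0.0, 1.6, 0.9]']
['14.65', '[507.0, -10.2, 39.6]', '[0.4, 0.6, 0.3]']
['14.75', '[507.1, -10.4, 39.8]', '[-1.0, 0.8, 0.4]']
```

View pics/s9zz.png

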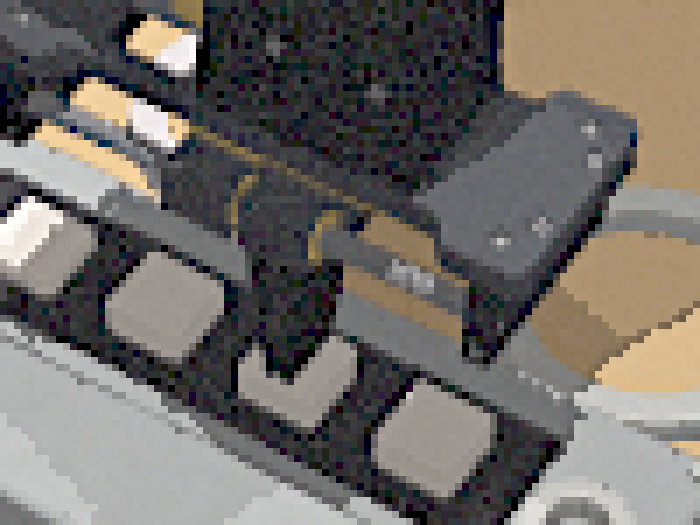

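Key 1 is up again and the tip is centred on key 2. Continue down in sub-millimetre steps; the command is about 39.7 now.

```bash

python3 -m handwheel '[{"travel":[0,0,-1.3],"roll":0},{"travel":[0,0,-1.3],"roll":0}]'|python3 rd.py
for i in 1 2; do python3 -m handwheel '[{"travel":[0,0,0],"roll":0}]'|python3 rd.py;done
```

```text
['15.0', '[507.1, -10.6, 38.4]', '[1.2, 0.7, 1.3]']
['15.1', '[507.2, -10.6, 38.5]', '[0.3, 1.0, 1.5]']
['15.2', '[507.1, -10.6, 38.5]', '[-0.2, 0.6, 1.3]']
```

```bash

python3 -m handwheel '[{"travel":[0,0,-0.7],"roll":0},{"travel":[0,0,-0.7],"roll":0}]'|python3 rd.py
for i in 1 2 3; do python3 -m handwheel '[{"travel":[0,0,0],"roll":0}]'|python3 rd.py;done
```

```text
['15.4', '[507.1, -10.6, 37.7]', '[0.6, 0.8, 2.6]']
['15.5', '[507.1, -10.6, 37.7]', '[0.9, 2.1, 1.8]']
['15.6', '[507.1, -10.6, 37.7]', '[2.0, 2.1, 1.9]']
['15.7', '[507.1, -10.6, 37.7]', '[2.4, 1.1, 1.6]']
```

```bash

python3 -m handwheel '[{"travel":[0,0,8],"roll":0},{"travel":[0,0,15],"roll":0},{"travel":[0,0,15],"roll":0},{"travel":[3.9,-24.7,15],"roll":0},{"travel":[7.8,-49.4,15],"roll":0},{"travel":[7.8,-49.4,15],"roll":0},{"travel":[7.8,-49.4,8],"roll":0},{"travel":[7.8,-49.4,3],"roll":0}]'|python3 rd.py
python3 -m handwheel '[{"travel":[0,0,-1],"roll":0},{"travel":[0,0,-1],"roll":0},{"travel":[0,0,-1],"roll":0}]'|python3 rd.py
python3 -m handwheel '[{"travel":[0,0,-1.2],"roll":0},{"travel":[0,0,-1.2],"roll":0},{"travel":[0,0,-1.2],"roll":0}]'|python3 rd.py
python3 -m handwheel '[{"travel":[0,0,0],"roll":0}]'|python3 rd.py
```

```text
['16.5', '[514.3, -59.4, 40.0]', '[-0.7, -0.3, 0.1]']
['16.8', '[514.8, -59.6, 39.7]', '[0.6, 0.0, -0.4]']
['17.1', '[515.0, -59.9, 38.6]', '[-0.0, 2.0, 2.1]']
['17.2', '[514.9, -59.9, 38.6]', '[1.0, 1.0, 2.8]']
```

```bash

python3 -m handwheel '[{"travel":[0,0,-0.8],"roll":0},{"travel":[0,0,-0.8],"roll":0}]'|python3 rd.py
for i in 1 2 3; do python3 -m handwheel '[{"travel":[0,0,0],"roll":0}]'|python3 rd.py;done
python3 - <<'E'
from h import *
im=optics.read_camera("scene");cv2.imwrite("pics/scene10.png",im[:,:,::-1])
im=im[100:175,220:320,::-1].astype(float)
cv2.imwrite("pics/s10zz.png",cv2.resize((255*(im/255)**.45).astype(np.uint8),None,fx=7,fy=7,interpolation=cv2.INTER_NEAREST))
E
```

```text
['17.4', '[514.9, -60.0, 37.7]', '[1.2, 1.7, 2.4]']
['17.5', '[514.9, -60.0, 37.7]', '[0.6, 2.1, 3.0]']
['17.6', '[514.9, -60.0, 37.7]', '[0.2, 1.5, 2.0]']
['17.7', '[514.9, -60.0, 37.7]', '[1.0, 2.5, 3.0]']
```

View pics/s10zz.png

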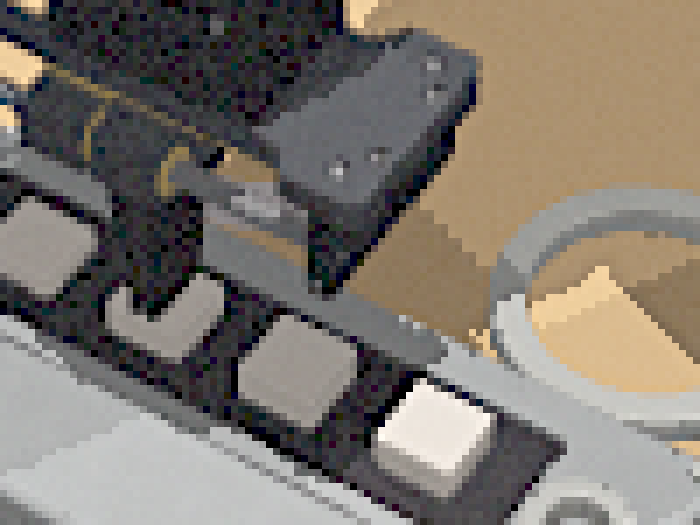

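Key 3 is tapped at about 2.6 N, and keys 1 and 2 stand up. Next is key 4, latched, with its cap expected about 4.5 mm lower (contact at about 34.1 reported).

```bash

python3 -m handwheel '[{"travel":[0,0,8],"roll":0},{"travel":[0,0,15],"roll":0},{"travel":[0,0,15],"roll":0},{"travel":[3.9,-24.5,15],"roll":0},{"travel":[7.5,-48.7,15],"roll":0},{"travel":[7.5,-48.7,15],"roll":0},{"travel":[7.5,-48.7,8],"roll":0},{"travel":[7.5,-48.7,3],"roll":0}]'|python3 rd.py
python3 -m handwheel '[{"travel":[0,0,-1],"roll":0},{"travel":[0,0,-1],"roll":0},{"travel":[0,0,-1],"roll":0}]'|python3 rd.py
python3 -m handwheel '[{"travel":[0,0,-1],"roll":0},{"travel":[0,0,-1],"roll":0}]'|python3 rd.py
python3 -m handwheel '[{"travel":[0,0,-1],"roll":0},{"travel":[0,0,-1],"roll":0}]'|python3 rd.py
```

```text
['18.55', '[521.8, -108.0, 40.0]', '[0.6, -0.1, -0.9]']
['18.85', '[522.3, -108.3, 39.6]', '[-0.7, 0.4, 0.2]']
['19.05', '[522.3, -108.6, 38.7]', '[0.2, 0.0, -0.5]']
['19.25', '[522.2, -108.7, 37.6]', '[-0.1, -0.0, 0.2]']
```

```bash

python3 - <<'E'
from h import *
im=optics.read_camera("scene");cv2.imwrite("pics/scene11.png",im[:,:,::-1])
im=im[90:165,190:290,::-1].astype(float)
cv2.imwrite("pics/s11zz.png",cv2.resize((255*(im/255)**.45).astype(np.uint8),None,fx=7,fy=7,interpolation=cv2.INTER_NEAREST))
E
```

```text
(no output)
```

View pics/s11zz.png

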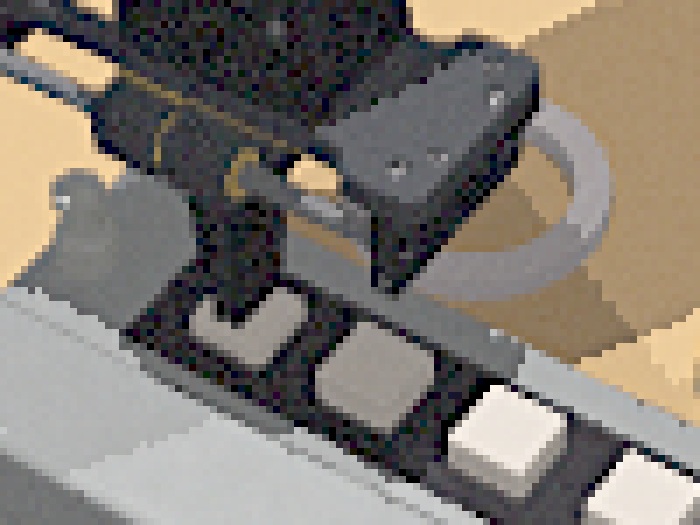

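No contact at 37.6, so key 4 is lower than the others, as expected for the latched key. I now use fine steps.

```bash

python3 -m handwheel '[{"travel":[0,0,-1],"roll":0},{"travel":[0,0,-2],"roll":0},{"travel":[0,0,-2.6],"roll":0},{"travel":[0,0,-2.6],"roll":0}]'|python3 rd.py
python3 -m handwheel '[{"travel":[0,0,-0.3],"roll":0},{"travel":[0,0,-0.3],"roll":0}]'|python3 rd.py
python3 -m handwheel '[{"travel":[0,0,0],"roll":0}]'|python3 rd.py
python3 -m handwheel '[{"travel":[0,0,0],"roll":0}]'|python3 rd.py
```

```text
['19.7', '[522.2, -108.7, 34.9]', '[0.1, 0.7, 0.1]']
['19.9', '[522.3, -108.7, 34.7]', '[0.3, -0.3, 0.0]']
['20.0', '[522.3, -108.7, 34.8]', '[0.6, -0.4, -0.8]']
['20.1', '[522.3, -108.7, 34.8]', '[0.1, -0.2, 0.1]']
```

```bash

python3 -m handwheel '[{"travel":[0,0,-0.3],"roll":0},{"travel":[0,0,-0.3],"roll":0}]'|python3 rd.py
python3 -m handwheel '[{"travel":[0,0,0],"roll":0}]'|python3 rd.py
python3 -m handwheel '[{"travel":[0,0,0],"roll":0}]'|python3 rd.py
```

```text
['20.3', '[522.3, -108.7, 34.5]', '[0.3, -0.4, -0.1]']
['20.4', '[522.3, -108.7, 34.5]', '[-0.6, 0.4, 0.5]']
['20.5', '[522.3, -108.7, 34.5]', '[-0.1, 0.5, 0.5]']
```

```bash

python3 -m handwheel '[{"travel":[0,0,-0.3],"roll":0},{"travel":[0,0,-0.3],"roll":0}]'|python3 rd.py
python3 -m handwheel '[{"travel":[0,0,0],"roll":0}]'|python3 rd.py
python3 -m handwheel '[{"travel":[0,0,0],"roll":0}]'|python3 rd.py
```

```text
['20.7', '[522.3, -108.7, 34.3]', '[-1.6, 0.9, 4.1]']
['20.8', '[522.3, -108.7, 34.3]', '[-1.8, -0.7, 4.5]']
['20.9', '[522.3, -108.7, 34.3]', '[-1.5, 0.3, 5.0]']
```

```bash

python3 -m handwheel '[{"travel":[0,0,-0.3],"roll":0},{"travel":[0,0,-0.3],"roll":0}]'|python3 rd.py
python3 -m handwheel '[{"travel":[0,0,0],"roll":0}]'|python3 rd.py
python3 -m handwheel '[{"travel":[0,0,0],"roll":0}]'|python3 rd.py
```

```text
['21.1', '[522.3, -108.7, 33.9]', '[-1.2, -0.1, 4.8]']
['21.2', '[522.3, -108.7, 33.9]', '[-0.6, 0.7, 6.0]']
['21.3', '[522.3, -108.7, 33.9]', '[-0.3, -0.2, 4.9]']
```

Key 4's tap is made at about 5 N, with roughly 0.5 mm of travel past contact, well short of the 2.5 mm to release. I lift off and check that it is still latched.

```bash

python3 -m handwheel '[{"travel":[0,0,6],"roll":0},{"travel":[0,0,15],"roll":0},{"travel":[0,0,45],"roll":0},{"travel":[0,0,75],"roll":0},{"travel":[0,0,75],"roll":0},{"travel":[0,0,75],"roll":0}]'|python3 rd.py
python3 - <<'E'
from h import *
im=optics.read_camera("scene");cv2.imwrite("pics/scene12.png",im[:,:,::-1])
im=im[90:165,190:290,::-1].astype(float)
cv2.imwrite("pics/s12zz.png",cv2.resize((255*(im/255)**.45).astype(np.uint8),None,fx=7,fy=7,interpolation=cv2.INTER_NEAREST))
E
```

```text
['21.9', '[522.4, -108.7, 109.6]', '[0.3, -0.0, -0.0]']
```

View pics/s12zz.png

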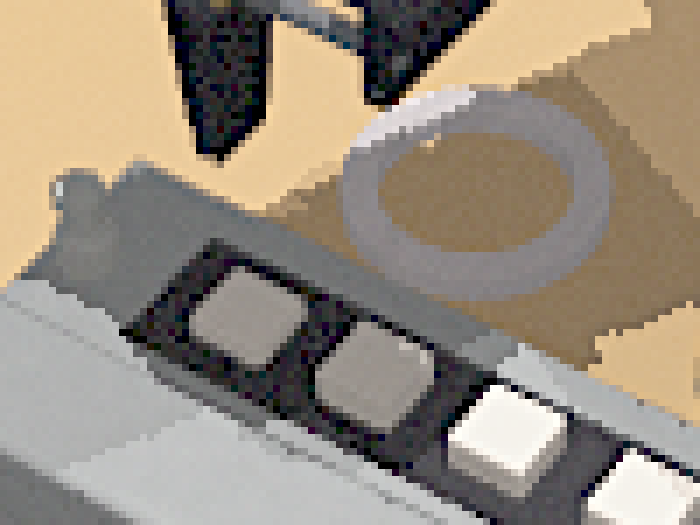

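Key 4's cap spans about 15 px (rows 264 to 370 in the zoom) against about 16.7 px for key 3, so it is still latched. Now I press it to release.

```bash

python3 -m handwheel '[{"travel":[0,0,-30],"roll":0},{"travel":[0,0,-60],"roll":0},{"travel":[0,0,-70],"roll":0},{"travel":[0,0,-73],"roll":0},{"travel":[0,0,-73],"roll":0},{"travel":[0,0,-73],"roll":0}]'|python3 rd.py
python3 -m handwheel '[{"travel":[0,0,-1],"roll":0},{"travel":[0,0,-2],"roll":0},{"travel":[0,0,-3],"roll":0},{"travel":[0,0,-3],"roll":0}]'|python3 rd.py
python3 -m handwheel '[{"travel":[0,0,-0.6],"roll":0},{"travel":[0,0,-0.6],"roll":0}]'|python3 rd.py
python3 -m handwheel '[{"travel":[0,0,0],"roll":0}]'|python3 rd.py
```

```text
['22.55', '[522.8, -108.9, 36.7]', '[0.5, -0.4, 0.3]']
['22.95', '[522.6, -108.8, 33.3]', '[-0.7, 0.9, 4.7]']
['23.15', '[522.6, -108.8, 32.6]', '[0.3, -0.2, 4.4]']
['23.25', '[522.6, -108.8, 32.6]', '[0.6, -0.3, 4.9]']
```

```bash

python3 -m handwheel '[{"travel":[0,0,-0.6],"roll":0},{"travel":[0,0,-0.6],"roll":0}]'|python3 rd.py
python3 -m handwheel '[{"travel":[0,0,-0.6],"roll":0},{"travel":[0,0,-0.6],"roll":0}]'|python3 rd.py
python3 -m handwheel '[{"travel":[0,0,0],"roll":0}]'|python3 rd.py
```

```text
['23.45', '[522.6, -108.8, 31.8]', '[1.7, -0.3, 4.4]']
['23.65', '[522.5, -108.8, 31.1]', '[2.0, -0.8, 4.9]']
['23.75', '[522.6, -108.8, 31.1]', '[1.1, -0.7, 3.6]']
```

```bash

python3 -m handwheel '[{"travel":[0,0,-0.5],"roll":0},{"travel":[0,0,-0.5],"roll":0}]'|python3 rd.py
python3 -m handwheel '[{"travel":[0,0,2],"roll":0},{"travel":[0,0,5],"roll":0},{"travel":[0,0,10],"roll":0},{"travel":[0,0,25],"roll":0},{"travel":[0,0,55],"roll":0},{"travel":[0,0,90],"roll":0},{"travel":[0,0,130],"roll":0},{"travel":[0,0,150],"roll":0}]'|python3 rd.py
python3 -m handwheel '[{"travel":[-30,-35,0],"roll":0},{"travel":[-60,-70,0],"roll":0},{"travel":[-90,-105,0],"roll":0},{"travel":[-120,-140,0],"roll":0},{"travel":[-150,-180,0],"roll":0},{"travel":[-170,-220,0],"roll":0},{"travel":[-170,-220,0],"roll":0},{"travel":[-170,-220,0],"roll":0}]'|python3 rd.py
python3 - <<'E'
from h import *
for n in ("scene","top"):
    im=optics.read_camera(n);cv2.imwrite(f"pics/{n}13.png",im[:,:,::-1])
a=cv2.imread("pics/scene0.png")[115:185,190:320];b=cv2.imread("pics/scene13.png")[115:185,190:320]
cv2.imwrite("pics/cmp.png",cv2.resize(np.vstack([a,b]),None,fx=4,fy=4,interpolation=cv2.INTER_NEAREST))
E
```

```text
['23.95', '[522.6, -108.8, 30.6]', '[2.6, -0.8, 4.9]']
['24.75', '[522.0, -108.6, 183.4]', '[-0.8, -0.2, -1.2]']
['25.55', '[351.2, -328.6, 180.2]', '[0.3, 0.7, 0.4]']
```

View pics/cmp.png

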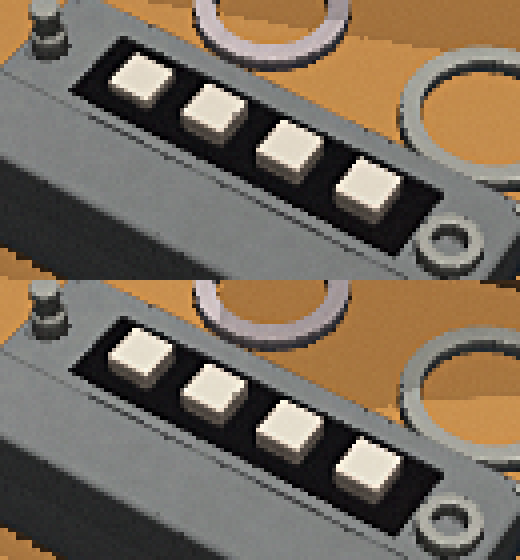

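View pics/scene13.png

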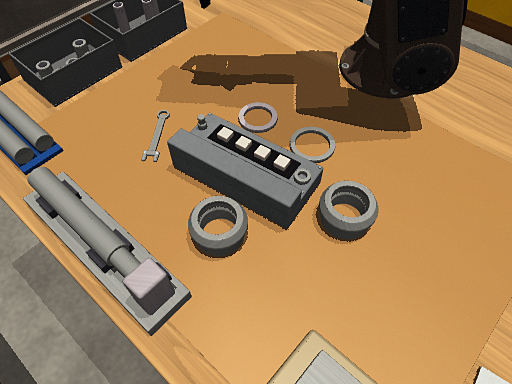

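View pics/top13.png

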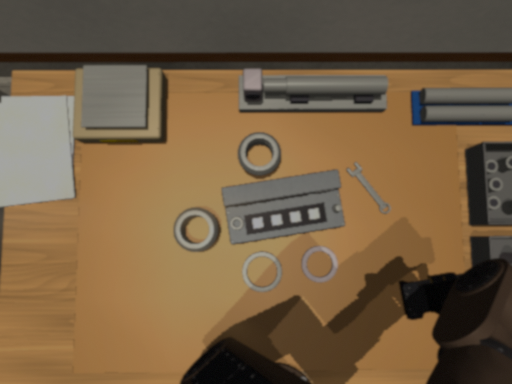

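In the after picture (lower half), key 4 near (225, 133) shows the same tall side face as the others, and the surrounding pieces are where they were. I do one numeric check, then hand in.

```bash
python3 - <<'E'
from h import *
for f in("scene0","scene13"):
    im=cv2.imread(f"pics/{f}.png");g=im.min(2)[120:175,210:300]
    k,l,s,c=cv2.connectedComponentsWithStats((g>170).astype(np.uint8))
    P=[c[i]+[210,120] for i in range(1,k) if 60<s[i,4]<130]
    P.sort(key=lambda a:-a[0]);Q=[onz("scene",*p,74)[:2] for p in P]
    print(f,np.round(P,1).tolist(),[round(float(np.linalg.norm(a-b)),1) for a,b in zip(Q,Q[1:])])
d=cv2.absdiff(cv2.imread("pics/scene0.png"),cv2.imread("pics/scene13.png")).max(2)[120:270,130:220]
print("diff px left/low region",int((d>60).sum()))
E
```

```text
scene0 [[281.6, 160.6], [262.0, 150.7], [243.0, 141.5], [224.8, 133.7]] [50.0, 49.9, 47.6]
scene13 [[281.6, 160.6], [262.0, 150.8], [243.0, 141.5], [225.0, 132.4]] [49.9, 50.0, 49.5]
diff px left/low region 9
```

```bash
python3 -c "
from cell import job
print(job.job_done())"
```

```text
the job is handed in; nothing more can be done
None
```

I tapped keys 1 to 4 in order from the left, lifting off after each. I then pressed key 4, the latched one, until its catch let go, and took the hand away at about 25.6 s. All four keys now stand up, and the job is handed in.

- **Taps on the free keys:** each met about 2 to 2.6 N and went down roughly 1 mm.
- **Tap on key 4:** this was firmer than I intended, about 4.5 to 5 N where I had aimed for under 3.8 N. It gave about 0.5 mm, and the picture after lifting showed it still latched.
- **Release of key 4:** I pressed it to about 8.3 mm of travel, then lifted clear.
- **Last check on the keys:** in the scene image, key 4's cap rose 1.3 px, and the caps projected at full height sit 49.9, 50.0 and 49.5 mm apart. The last spacing was 47.6 mm while key 4 was latched, so it is now level with the others to within measuring error.
- **Last check on the surroundings:** the gauges, rings, hubs and spanner look unmoved in both views. I checked part of the scene view by pixel difference (9 changed pixels) and the rest by eye.
- **One disagreement:** the real fingertips ended about 35 mm above the reported TCP. I therefore found key 1's height by touch and used that height for the other keys.

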